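# Bring the pepper mill from its slanting holder to the pan

### The arm

A 6-joint arm with a two-finger parallel gripper is mounted at the origin on a cart in front of the work surface, level with it; the furniture and walls round the work are solid. World frame = base frame: x ahead of the robot, y to its left, z up, the work surface at z = 0. Lengths are in mm, angles in degrees, forces in N, time in s.
With the tool pointing down it reaches from about 325 to 900 mm from the base axis. Payload 6.1 kg.
Tool frame: the origin (TCP) lies at the very end of the fingers, on their centre line; the grasp point (between the pads) lies 19 mm behind it; z points along the fingers, x is the direction in which the jaws open and shut, and the axes are right-handed (so a half turn about z gives the same grasp; the last joint's range is limited). The gripper opens to 85 mm and grips with 20 to 120 N. Pads are 22 mm wide; open, the fingers measure 114 mm over their backs; the gripper's body (76 mm by 85 mm) begins 54 mm behind the grasp point. The pads swing forward as they close: fully open they stand 13 mm farther back than shut.
Start: joints at [61.014, 12.628, 87.462, -0, 79.91, -7.225], TCP at [231.707, 580.455, 231.3] pointing down, gripper open.
Joint ranges: [-170.65, 170.65], [-52.31, 119.04], [5.05, 147.46], [-71.25, 251.25], [11.57, 151.72], [-153.62, 153.62]. Speed limits (degrees/s): [147.25, 147.25, 172.46, 180, 180, 180].

### API

Orientations are given as [roll, pitch, yaw] about the fixed x, y, z axes, in that order (R = Rz(yaw) Ry(pitch) Rx(roll)).
In Python, from plant import monitor, vision, r, spotter gives the robot as it stands.
- The arm moves only by the shell command python3 -m creep 'ROWS' [FORCE]. ROWS is JSON, a list of rows, each a list of 3 entries, a list of its own where there are three numbers: the shift along the tool's x, y, z in mm, then the turn about the tool's z in degrees, then the finger opening in mm, from 0 to 85.4. In form: [[[dx, dy, dz], spin, jaw], ...]. A call has 1 to 12 rows; each row shifts and turns the pose as measured when the row begins, along the tool's axes as they then stand; what a row does not reach is not made up. A row lasts 1/8 s, in which the tool goes at most 62.5 mm and 10.7 degrees, less where a joint would pass 70% of its speed; a pose out of reach is approached as far as the arm can. A call is refused whole if a number of a shift passes 62.5 or a number of a turn 10.7, either way. A call with a gripper value outside its range is refused whole. The fingers move at their own pace and stop on an object; FORCE is the grip in N (left out, the last holds). Time passes only in rows, so rows that do not move let the fingers close. It gives the time, the measured TCP pose, the force and the opening at its end, in the units of the state.
- monitor.get_state(): the state, without advancing time (a new reading comes with each control period).
- vision.snapshot(name): name is "scene" or "top" or "wrist"; returns (picture, depth): 384x512x3 uint8, red, green, blue; 384x512 float32, mm along the optical axis (not along the pixel's ray), 0 where there is no reading.
- vision.camera_params(name): a dict with "fx", "fy", "cx", "cy" (pixels), "origin" and "attitude" of the camera in the world; the wrist camera has in their place "mount" (4x4, takes a point from camera to tool coordinates, whose origin is the TCP and whose axes are the tool frame's). Camera axes: x right, y up, looking along -z (the intrinsics and any distortion apply to the point x, -y, -z); pixel columns grow to the right and rows downward; lengths in mm; the calibration is good to about 2 mm. A picture is of the moment at which its call begins: read the wrist's pose just before it. camera_params takes no time and is no camera call.
- r.finish_job(): hands the job in, once; it reports no verdict.
Trained networks look in the newest picture that a camera, given by its name, has taken for a name from the list of things; names that differ only in an ending like _2 or _b are one class to them, and where a whole thing is asked for, a point or a joint stands for the part that bears it (a point fixed in the world has none). Each returns a list of dicts, best first, with "score" (0 to 1); they miss things now and then, are a little off and sometimes report something else, mostly with a low value. They report only what shows in the picture. A call takes as long as a camera call. They do not tell look-alikes from the thing itself.
- spotter.spot_in(camera, thing): "at" ([column, row] in pixels, amid what is visible of it).
- spotter.outline_of(camera, thing): "pixels" (384x512 bool, what is visible of it) and "at" ([column, row] in pixels, amid what is visible of it).
- spotter.tip_of(camera, thing): "at" ([column, row] in pixels: a listed point, or the origin of a listed thing).
The state is a dict: "time": time; "joint_positions": joint angles; "joint_velocities": joint speeds; "effort": joint torques, N m; "tool_pos": TCP position; "eef_rot": TCP orientation; "wrist_force": force on the tool from outside, world axes, zero at the start; "wrist_torque": the same for the moment, N m; "width": finger opening in mm.
Only numpy, scipy, OpenCV 4.12 (cv2) and the standard library are available. Lean on these libraries where they do the work, as an engineer would, in place of code of your own. Each camera call takes 0.05 s, during which the arm holds its last target.

### The job

Draw the pepper mill (the taller of the two mills, with the little metal ball on top) out of its slanting holder, turn it upright and hold it over the middle of the frying pan, foot down and about a hand's breadth above the pan's rim, ready to grind. Do not knock the pan with it, leave the salt mill in the holder and everything else where it stands, and finish still holding the mill there, upright and steady.

Things in the scene. Friction and masses are not known exactly. Their poses are not given: they have to be found in the camera images.
- pepper_mill: the pepper mill: turned dark wood, loose, 170 mm tall, about 0.2 kg, round about its z axis, which runs from foot to top. Origin: centre of the foot's underside. At most 58 mm wide up to 122 mm; then the fixed head, 49 mm wide, to 159 mm; on top a 12 mm metal ball. It starts in one of the holder's cups, leaning 45 degrees, head up and toward the robot
- salt_mill: the salt mill, same dark wood and same 58 mm foot but only 113 mm tall, with a plain domed top and no metal ball; axes as the pepper mill. It stands in the other cup and stays there
- holder: fixed holder: wooden foot 136 x 200 mm, two steel cups 57.5 mm to either side of its middle along its y, leaning 45 degrees with the mouths up and toward its -x side, which faces the robot roughly. Cups: 64 mm wide inside, 71 outside, 61 deep (pull a mill over 65 mm along its own z to free it), top 0.12 m over the worktop. Origin: under the foot, between the cups; z up
- pan: the loose small frying pan on the hob, dark steel, 180 mm across the rim, 144 mm across the bottom, 45 mm high, 1.1 kg. Origin: centre of its underside; its handle points along its own -y, ends 235 mm from the centre, and rises to 72 mm. A fixed cooker hood hangs 0.73 m above the hob; its front face is at world x = 0.57, so keep a tall wrist or elbow low or in front of it
- pan_rim (a point): centre of the pan's mouth, at the height of the rim (45 mm above the hob)
- capsule_a: a coffee capsule, 37 mm wide, 28 mm high, on the worktop in front of the holder; a bystander. Origin: centre of its underside (so too for those below)
- mug: a small white mug, 55 mm high, to the right of the hob; a bystander
- tin: a flat round tin, 86 mm wide, 40 mm high, on the hob behind the pan; a bystander
There are look-alikes about, which are no part of the job. There is more than one size of the pepper_mill; the job needs the largest.

How it is judged (in metres and radians):
On the way:
1. the pepper mill is drawn out of the holder and held in the fingers (distance of pepper_mill from where it was at the start of the episode above 0.075 m and contact force between pepper_mill and holder below 0.05 N and contact force between the fingers and pepper_mill above 1 N), for 0.2 s.
At the end, for the whole second after the job is handed in: The pepper mill is held still in the fingers, foot down within 0.2 rad of upright, its foot within 60 mm of the pan's axis and 25 to 180 mm above the rim, free of pan and holder; salt mill moved under 20 mm, pan and bystanders under 30 mm (horizontal distance between pepper_mill and pan_rim below 0.06 m and angle between pepper_mill's own z axis and vertical below 0.2 rad and height (world z) of pepper_mill between 0.07 and 0.225 m and contact force between the fingers and pepper_mill above 1 N and contact force between pepper_mill and pan below 0.05 N and contact force between pepper_mill and holder below 0.05 N and linear speed of pepper_mill below 0.03 m/s and angular speed of pepper_mill below 0.15 rad/s and distance of salt_mill from where it was at the start of the episode below 0.02 m and distance of each of pan, capsule_a, mug, tin from where it was at the start of the episode below 0.03 m); the arm keeps its last pose, push and grip.
It fails at once if the pan is pushed away (over 30 mm) (distance of pan from where it was at the start of the episode above 0.03 m).
It fails at once if the pepper mill knocks the pan (over 3 N) (contact force between pepper_mill and pan above 3 N).
It fails at once if the salt mill is moved in or out of its cup (over 20 mm) (distance of salt_mill from where it was at the start of the episode above 0.02 m).
It fails at once if a bystander is disturbed (over 30 mm) (distance of any of capsule_a, mug, tin from where it was at the start of the episode above 0.03 m).
It also fails if it takes over 29 s, if anything falls off the work surface, if the arm or the gripper's body presses on something with over 40 N, if the wrist force passes 120 N, or if a joint passes its speed limit or range.

## Working session

There is one attempt and no reset: what is moved stays moved. The work goes in short steps, Python scripts to look and compute and a shell command to move; the robot and the scene stay as the last step left them, time stands still between calls to the robot, and variables do not carry over. Pictures are saved under pics/ and viewed, and the job is handed in when it is done.

```bash
ls; mkdir -p pics
cat > h.py <<'E'
import numpy as np, cv2
from scipy.spatial.transform import Rotation as R
from plant import monitor, vision, r, spotter
def cam(name, st=None):
    p=vision.camera_params(name)
    return p
def save(n,img): cv2.imwrite('pics/'+n+'.png',img[:,:,::-1])
E
python3 - <<'E'
from h import *
print(monitor.get_state())
for n in("scene","top","wrist"):
    p=vision.camera_params(n);print(n,p)
    a,d=vision.snapshot(n);save(n+'0',a);np.save('/tmp/'+n+'0',d)
E
```

```text
pics
{'time': 0.0, 'joint_positions': array([ 6.10148726e+01,  1.26761130e+01,  8.75269483e+01, -2.18366505e-03,
        7.99073587e+01, -7.22453234e+00]), 'joint_velocities': array([ 0.04034302, -0.10771139,  0.02865988, -0.04653098, -0.00166252,
        0.03190111]), 'effort': array([-4.69258666e-04, -4.96886909e+01, -3.89397669e+01, -2.71936169e-04,
        1.06845517e-02,  2.61516982e-05]), 'tool_pos': array([231.42315254, 579.92972287, 230.17886125]), 'eef_rot': array([-1.79988246e+02,  1.09813754e-01,  6.82398009e+01]), 'wrist_force': array([-0.34537548, -0.37876048, -0.16022757]), 'wrist_torque': array([ 0.02203972,  0.00913196, -0.00618999]), 'width': 85.47831668233887}
scene {'fx': 362.20366153503596, 'fy': 362.20366153503596, 'cx': 257.0498045646539, 'cy': 194.9486384496153, 'origin': array([-208.20366371, -680.7607986 , 1007.62323472]), 'attitude': array([ 47.69159469,  -0.3887732 , -52.41287156])}
top {'fx': 396.36804817290584, 'fy': 396.36804817290584, 'cx': 255.5126889926219, 'cy': 182.4587231437669, 'origin': array([ 438.25073814,  -57.69951128, 1338.10403486]), 'attitude': array([  8.47301965,  -0.47295825, -90.86050403])}
wrist {'fx': 315.7133274511543, 'fy': 315.7133274511543, 'cx': 254.2225659325634, 'cy': 192.17335234690884, 'mount': array([[ 9.99999567e-01, -5.47451966e-04, -7.52915001e-04,
         1.59004597e+00],
       [-7.32635290e-04, -9.61807820e-01, -2.73724644e-01,
        -6.94570513e+01],
       [-5.74308441e-04,  2.73725077e-01, -9.61807804e-01,
        -1.41688565e+02],
       [ 0.00000000e+00,  0.00000000e+00,  0.00000000e+00,
         1.00000000e+00]])}
```

View pics/scene0.png

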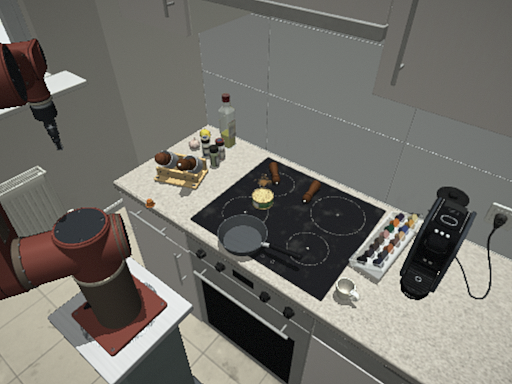

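View pics/top0.png

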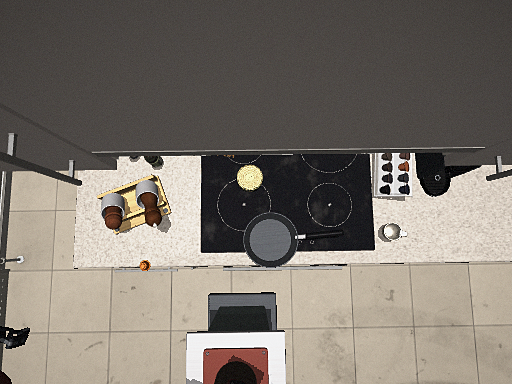

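View pics/wrist0.png

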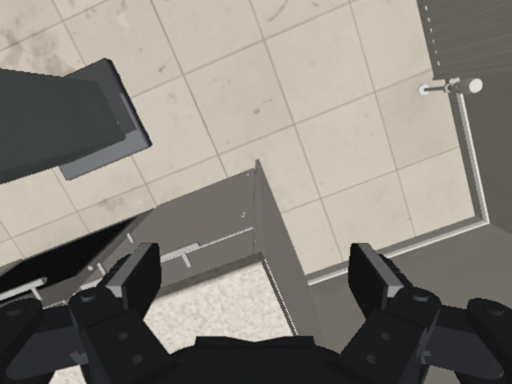

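Run:
```python
from h import *
out=[]
for n,(c,rw) in dict(scene=(180,165),top=(135,205)).items():
    a,d=vision.snapshot(n)
    cr=cv2.resize(a[rw-50:rw+50,c-50:c+50],(400,400),interpolation=cv2.INTER_CUBIC);out.append(cr)
    p=vision.camera_params(n);Rm=R.from_euler('xyz',p['attitude'],degrees=True).as_matrix()
    for t in('pepper_mill','salt_mill','holder','pan','tin','mug','capsule_a'):
        for o in spotter.outline_of(n,t)[:3]:
            m=o['pixels'];v,u=np.nonzero(m&(d>0));z=d[v,u]
            P=np.c_[(u-p['cx'])/p['fx']*z,-(v-p['cy'])/p['fy']*z,-z]@Rm.T+p['origin']
            print(n,t,round(o['score'],2),np.round(o['at']),len(u),np.round(np.median(P,0)),np.round(np.percentile(P,2,axis=0)),np.round(np.percentile(P,98,axis=0)))
        print('tip',[(round(o['score'],2),np.round(o['at'],1)) for o in spotter.tip_of(n,t)])
save('crop',np.hstack(out))
```

```text
scene pepper_mill 0.74 [275. 171.] 173 [818.   5.  32.] [769. -42.   2.] [858.  50.  41.]
scene pepper_mill 0.67 [312. 191.] 192 [ 814. -191.   33.] [ 752. -206.   13.] [ 862. -165.   44.]
scene pepper_mill 0.47 [185. 161.] 221 [521. 233. 137.] [491. 214.  74.] [597. 284. 162.]
tip [(0.71, array([271.5, 166. ])), (0.63, array([195.3, 164.2])), (0.6, array([316.2, 184.2]))]
scene salt_mill 0.71 [162. 159.] 181 [511. 356. 116.] [487. 341.  76.] [572. 386. 136.]
scene salt_mill 0.58 [179. 172.] 1034 [554. 296.  35.] [493. 225.   9.] [654. 397. 109.]
tip [(0.65, array([171. , 160.3]))]
tip [(0.56, array([176.2, 179. ]))]
scene pan 0.75 [244. 236.] 1833 [ 459. -118.   13.] [ 368. -327.    2.] [530. -37.  68.]
tip [(0.68, array([243.4, 241.7]))]
scene tin 0.64 [261. 199.] 370 [645. -62.  38.] [612. -95.   7.] [693. -19.  43.]
tip [(0.93, array([259.2, 204.6]))]
scene mug 0.65 [349. 288.] 386 [ 474. -518.   38.] [ 440. -559.    9.] [ 494. -489.   57.]
tip []
tip [(0.55, array([149.5, 202. ]))]
top pepper_mill 0.77 [151. 209.] 490 [539. 249. 139.] [492. 219.  94.] [594. 285. 161.]
tip [(0.59
[... 267 characters left out ...]
8.] 1816 [578. 335.  50.] [486. 230.   7.] [647. 413. 115.]
tip [(0.56, array([140.4, 207.8]))]
top pan 0.88 [276. 239.] 2645 [ 450. -125.    8.] [ 365. -319.   -1.] [524. -37.  66.]
top pan 0.44 [393. 230.] 323 [ 465. -524.   30.] [ 439. -562.   -7.] [ 491. -483.   57.]
tip [(0.81, array([274.9, 244.4])), (0.17, array([248. , 180.8]))]
top tin 0.57 [251. 178.] 517 [648. -53.  36.] [610. -90.  15.] [688. -17.  42.]
tip [(0.82, array([247.9, 178.7]))]
top mug 0.79 [394. 234.] 297 [ 466. -522.   29.] [ 442. -549.    4.] [ 491. -483.   57.]
tip [(0.25, array([140.6, 209.1]))]
top capsule_a 0.41 [141. 266.] 68 [366. 295.  17.] [354. 285.  -5.] [379. 308.  27.]
tip [(0.66, array([143.1, 265.8]))]
```

View pics/crop.png

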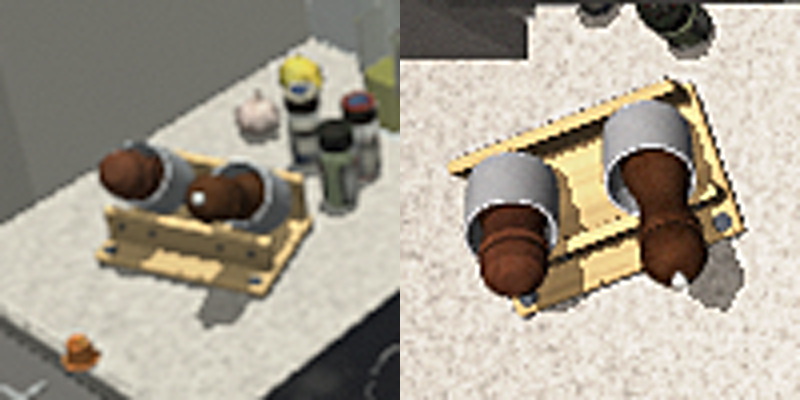

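```bash
cat >> h.py <<'E'
def pose(n,st=None):
    p=vision.camera_params(n)
    if n!='wrist': return p,R.from_euler('xyz',p['attitude'],degrees=True).as_matrix(),np.array(p['origin'])
    T=np.eye(4);T[:3,:3]=R.from_euler('xyz',st['eef_rot'],degrees=True).as_matrix();T[:3,3]=st['tool_pos']
    M=T@p['mount'];return p,M[:3,:3],M[:3,3]
def cloud(n,d,m,st=None):
    p,Rm,o=pose(n,st);v,u=np.nonzero(m&(d>0));z=d[v,u]
    return np.c_[(u-p['cx'])/p['fx']*z,-(v-p['cy'])/p['fy']*z,-z]@Rm.T+o,u,v
def ray(n,px,z0,st=None):
    p,Rm,o=pose(n,st);w=Rm@np.array([(px[0]-p['cx'])/p['fx'],-(px[1]-p['cy'])/p['fy'],-1])
    return o+w*(z0-o[2])/w[2]
from scipy.optimize import least_squares
E
python3 - <<'E'
from h import *
C={}
for n in('scene','top'):
    a,d=vision.snapshot(n)
    for t in('pepper_mill','salt_mill'):
        for o in spotter.outline_of(n,t):
            P,u,v=cloud(n,d,cv2.erode(o['pixels'].astype(np.uint8),np.ones((2,2)))>0)
            md=np.median(P,0)
            if md[1]>150 and md[2]>60:
                col=a[v,u].astype(int)
                grey=(np.ptp(col,axis=1)<30)&(col.mean(1)>130)
                if t=='pepper_mill':print(n,t,'ball',np.c_[u,v,P.round()][grey])
                b=(~grey)&(col[:,0]-col[:,2]>15)
                C[n,t]=P[b]
# fit axis: direction with 45deg lean, yaw psi; radius profile unknown -> fit ring-wise: use robust constant radius piecewise
for t in('pepper_mill','salt_mill'):
    P=np.vstack([C[k] for k in C if k[1]==t])
    print(t,len(P),P.mean(0))
    c0=P.mean(0)
    def f(x):
        yaw=np.radians(x[2]);ax=np.array([-np.cos(yaw),-np.sin(yaw),1])/2**.5
        lat=np.array([-np.sin(yaw),np.cos(yaw),0]);up=np.cross(ax,lat);up*=np.sign(up[2])
        q=P-c0;s=q@ax;l=q@lat-x[0];h=q@up-x[1]
        rad=np.hypot(l,h)
        prof=np.polyval(x[3:],s/40)
        return rad-prof
    s=least_squares(f,[0,-15,19,0,0,0,0,24],loss='soft_l1',f_scale=2)
    print(s.x,s.cost,np.abs(s.fun).mean())
    x=s.x;yaw=np.radians(x[2]);ax=np.array([-np.cos(yaw),-np.sin(yaw),1])/2**.5
    lat=np.array([-np.sin(yaw),np.cos(yaw),0]);up=np.cross(ax,lat);up*=np.sign(up[2])
    print('axis pt',c0+x[0]*lat+x[1]*up,ax, 'srange',np.percentile((P-c0)@ax,[1,99]))
h=[('scene','pan',(243.4,241.7)),('top','pan',(274.9,244.4))]
for n,t,px in h: print(t,n,ray(n,px,0))
for n,px in(('scene',(149.5,202)),('top',(143,266))): print('cap',ray(n,px,0))
for n,px in(('scene',(176.2,179)),('top',(140.5,208.5))): print('holder',ray(n,px,0))
E
```

```text
scene pepper_mill ball [[178. 163. 497. 242. 152.]
 [179. 163. 494. 231. 159.]
 [180. 163. 495. 227. 160.]
 [178. 164. 489. 232. 157.]
 [179. 164. 491. 229. 157.]
 [180. 164. 494. 226. 157.]
 [196. 164. 587. 241.  93.]
 [178. 165. 494. 240. 145.]
 [179. 165. 487. 224. 157.]
 [180. 165. 492. 225. 153.]]
top pepper_mill ball [[154. 223. 497. 233. 156.]
 [153. 224. 494. 235. 159.]
 [154. 224. 494. 232. 156.]
 [155. 224. 494. 228. 162.]
 [153. 225. 491. 235. 159.]
 [154. 225. 491. 231. 161.]
 [155. 225. 491. 229. 158.]
 [156. 225. 491. 226. 158.]
 [153. 226. 488. 235. 158.]
 [154. 226. 488. 231. 162.]
 [155. 226. 488. 230. 155.]]
pepper_mill 568 [538.2437709  244.00150141 133.71795201]
[  6.3288615  -13.52825082  26.27944717  -2.91420288  -8.57959599
  -1.15164666   2.1109598   23.55824916] 1456.3861610131498 2.2954018713491933
axis pt [526.86443473 245.44093926 124.15203411] [-0.63402398 -0.31307123  0.70710678] srange [-67.4043997   45.00212953]
salt_mill 408 [517.0784428  362.06367565 119.06923915]
[  8.17934238  -8.86718539  21.13520906  -8.84895223 -21.7100695
 -20.62950751  -7.56025558  23.5746922 ] 1060.4631384362563 2.3421845243275285
axis pt [508.28094263 367.43201999 112.79919223] [-0.65954122 -0.25496153  0.70710678] srange [-42.8885756   23.70437153]
pan scene [ 443.66145497 -125.2879014     0.        ]
pan top [ 427.56096432 -133.2902749     0.        ]
cap [372.49439142 305.19760653   0.        ]
cap [363.68024505 303.92138553   0.        ]
holder [538.83256874 327.71942276   0.        ]
holder [553.98073149 317.40784419   0.        ]
```

```bash
python3 -m creep '[[[-27,48,-5],0,85],[[-27,48,-5],0,85],[[-27,48,-5],0,85],[[-27,48,-5],0,85],[[-27,48,-5],0,85],[[-27,48,-5],0,85],[[-27,48,-5],0,85],[[-15,30,-5],0,85],[[0,0,0],-10.5,85],[[0,0,0],-10.5,85],[[0,0,0],-10.5,85],[[0,0,0],-10.5,85]]'
```

```text
time: 3.45
tool_pos: [505.3, 244.5, 273.6]
eef_rot: [179.7, 0.0, 111.4]
wrist_force: [0.6, 0.1, 0.3]
width: 85.2
```

Run:
```python
from h import *
st=monitor.get_state();a,d=vision.snapshot('wrist');save('w1',a);np.save('/tmp/w1',d)
print(st['tool_pos'],st['eef_rot'],st['joint_positions'])
for t in('pepper_mill','salt_mill'):
    for o in spotter.outline_of('wrist',t):
        P,u,v=cloud('wrist',d,o['pixels'],st);print(t,o['score'],o['at'],np.median(P,0).round())
        np.save('/tmp/m_'+t,o['pixels'])
```

```text
[505.28363118 244.54615902 273.62310881] [1.79742575e+02 1.14094677e-02 1.11436863e+02] [ 1.77739479e+01  2.26077102e+00  9.43239040e+01  5.09612498e-03
  8.31576973e+01 -9.36635364e+01]
pepper_mill 0.97 [246.2, 208.5] [529. 252. 144.]
pepper_mill 0.86 [13.4, 284.7] [789.  -4.  26.]
salt_mill 0.69 [361.2, 224.8] [510. 363. 123.]
salt_mill 0.64 [246.7, 206.3] [529. 252. 143.]
```

View pics/w1.png

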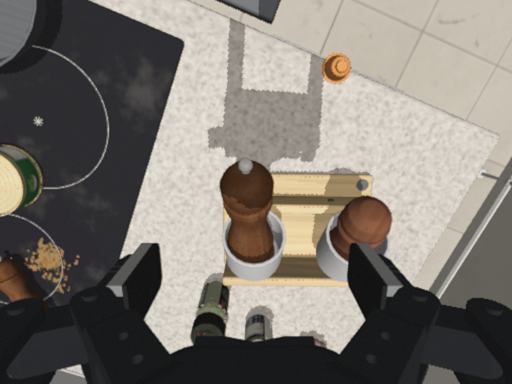

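Run:
```python
from h import *
st=monitor.get_state();a,d=vision.snapshot('wrist')
o=[o for o in spotter.outline_of('wrist','pepper_mill') if o['at'][0]>150][0]
m=cv2.erode(o['pixels'].astype(np.uint8),np.ones((3,3)))>0
P,u,v=cloud('wrist',d,m,st)
col=a[v,u].astype(int)
grey=(np.ptp(col,axis=1)<30)&(col.mean(1)>90);print('grey',P[grey].mean(0),P[grey][:,2].max(), grey.sum())
hd=cloud('wrist',d,(np.indices(d.shape)[0]>155)&(np.indices(d.shape)[0]<175)&(abs(np.indices(d.shape)[1]-245)<5),st)
print('ball px',np.median(hd[0],0))
P=P[~grey]
for yaw0 in(None,21.4):
    c0=np.array([520,242,130.])
    def fr(yaw):
        ax=np.array([-np.cos(yaw),-np.sin(yaw),1])/2**.5
        lat=np.array([-np.sin(yaw),np.cos(yaw),0]);return ax,lat,np.array([np.cos(yaw),np.sin(yaw),1])/2**.5
    def f(x):
        ax,lat,up=fr(np.radians(yaw0 or x[2]))
        q=P-c0;return np.hypot(q@lat-x[0],q@up-x[1])-np.polyval(x[3:],q@ax/40)
    s=least_squares(f,[0,0,20,0,0,0,0,0,24],loss='soft_l1',f_scale=1)
    ax,lat,up=fr(np.radians(yaw0 or s.x[2]));p0=c0+s.x[0]*lat+s.x[1]*up
    S=(P-c0)@ax;print(s.x[:3].round(2),np.abs(s.fun).mean(),'p0',p0,'S',np.percentile(S,[0.5,99.5]))
    rad=f(s.x)+np.polyval(s.x[3:],S/40)
    for b in range(-90,60,8):
        k=(S>=b)&(S<b+8)
        if k.sum()>3: print(b,k.sum(),rad[k].mean().round(1),rad[k].std().round(1),'latmax',np.percentile(((P-p0)@lat)[k],[2,98]).round(1),(p0+ax*(b+4)).round())
```

```text
grey [492.57837478 232.74071508 155.87131345] 160.06176926469968 161
ball px [492.86185167 233.09740019 155.92421161]
[ 2.23  0.34 22.2 ] 1.2838856341052776 p0 [519.38452731 244.15198331 130.24322277] S [-99.50590971  32.03964886]
-90 116 39.5 1.8 latmax [-20.6  25.4] [576. 267.  69.]
-82 234 36.6 2.5 latmax [-22.8  25.4] [570. 265.  75.]
-74 251 33.4 2.6 latmax [-21.4  24.1] [565. 263.  81.]
-66 235 30.5 2.3 latmax [-19.5  21.8] [560. 261.  86.]
-58 209 27.8 1.9 latmax [-17.9  19.5] [555. 259.  92.]
-50 171 25.5 1.5 latmax [-16.3  18.3] [550. 256.  98.]
-42 105 24.6 0.8 latmax [-14.4  17.1] [544. 254. 103.]
-34 86 24.6 0.6 latmax [-14.4  17.2] [539. 252. 109.]
-26 86 25.3 0.4 latmax [-13.2  16.7] [534. 250. 115.]
-18 98 25.9 0.4 latmax [-14.8  17.5] [529. 248. 120.]
-10 300 24.6 1.2 latmax [-18.7  20.5] [523. 246. 126.]
-2 110 23.5 0.5 latmax [-16.8  18.4] [518. 244. 132.]
6 195 23.8 0.4 latmax [-19.1  20.1] [513. 241. 137.]
14 500 21.7 1.3 latmax [-21.3  21.8] [508. 239. 143.]
22 902 15.5 2.9 latmax [-18.2  18.4] [502. 237. 149.]
30 327 7.8 2.9 latmax [-11.1  10.6] [497. 235. 154.]
[... 286 characters left out ...]
240 30.5 2.4 latmax [-18.8  22.5] [560. 260.  86.]
-58 205 27.8 1.9 latmax [-17.1  20.1] [555. 258.  92.]
-50 175 25.6 1.5 latmax [-15.7  18.9] [550. 256.  98.]
-42 104 24.6 0.8 latmax [-14.2  17.6] [544. 254. 103.]
-34 85 24.7 0.6 latmax [-13.5  17.7] [539. 252. 109.]
-26 86 25.3 0.4 latmax [-12.8  17.1] [534. 250. 115.]
-18 98 25.9 0.4 latmax [-14.5  17.8] [529. 248. 120.]
-10 301 24.7 1.2 latmax [-18.5  20.6] [523. 246. 126.]
-2 109 23.5 0.5 latmax [-16.7  18.2] [518. 244. 132.]
6 195 23.8 0.4 latmax [-19.3  20.2] [513. 242. 137.]
14 501 21.8 1.3 latmax [-21.4  21.7] [508. 240. 143.]
22 894 15.5 2.9 latmax [-18.3  18.2] [502. 237. 149.]
30 335 7.9 2.9 latmax [-11.3  11. ] [497. 235. 154.]
```

```bash
python3 -m creep '[[[-6,3,40],0,85],[[0,0,40],0,85],[[0,0,40],0,85],[[0,0,28],0,85],[[0,0,7],0,85],[[0,0,0],0,85]]' 40
```

```text
time: 4.45
tool_pos: [512.8, 241.2, 116.9]
eef_rot: [179.5, 0.0, 110.0]
wrist_force: [-0.5, -0.2, 1.1]
width: 84.8
```

Run:
```python
from h import *
st=monitor.get_state();a,d=vision.snapshot('wrist');save('w2',a)
a2,d=vision.snapshot('scene');save('s2',cv2.resize(a2[110:230,100:260],(640,480)))
```

```text
(no output)
```

View pics/w2.png

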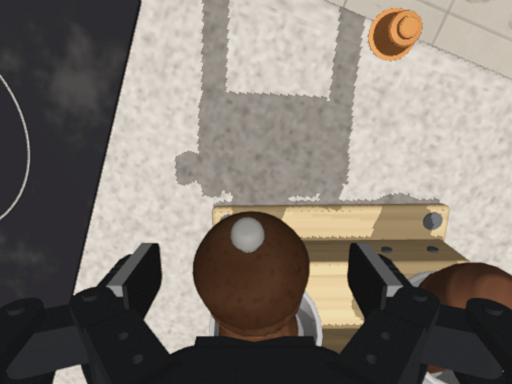

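View pics/s2.png

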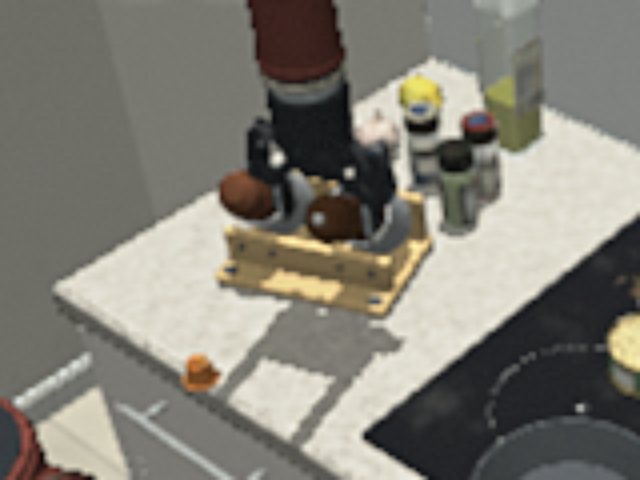

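```bash
python3 -m creep '[[[0,-3,0],0,85],[[0,0,0],0,55],[[0,0,0],0,40],[[0,0,0],0,40],[[0,0,0],0,40],[[0,0,0],0,40],[[0,0,0],0,40]]' 40
```

```text
time: 5.42
tool_pos: [512.3, 241.3, 121.7]
eef_rot: [179.0, 0.0, 110.0]
wrist_force: [-0.4, -0.6, 1.4]
width: 46.3
```

```bash
python3 -m creep '[[[0,-8,-8],0,40],[[0,-10,-10],0,40],[[0,-10,-10],0,40],[[0,-10,-10],0,40]]' 40
python3 - <<'E'
from h import *
a,d=vision.snapshot('wrist');save('w3',a)
a2,d=vision.snapshot('scene');save('s3',np.hstack([cv2.resize(a2[110:230,100:260],(640,480))]))
E
```

```text
time: 5.92
tool_pos: [473.0, 226.8, 160.2]
eef_rot: [179.2, 0.0, 110.0]
wrist_force: [0.7, 1.1, -1.0]
width: 46.1
```

View pics/w3.png

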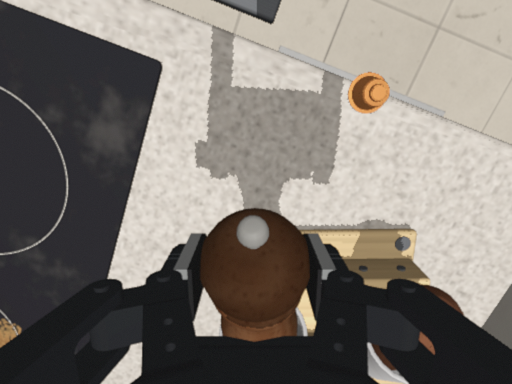

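View pics/s3.png

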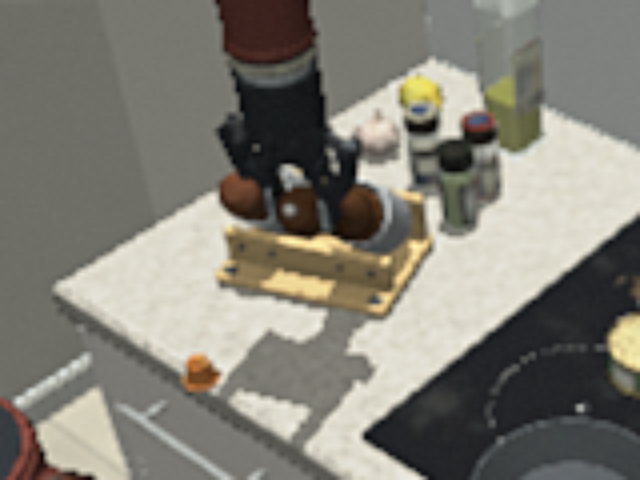

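```bash
python3 -m creep '[[[0,-11,-11],0,40],[[0,-11,-11],0,40],[[0,-11,-11],0,40],[[0,-6,-20],0,40],[[0,0,-30],0,40],[[0,0,-30],0,40],[[0,0,0],0,40]]' 40
python3 - <<'E'
from h import *
a,d=vision.snapshot('wrist');save('w4',a)
a2,d=vision.snapshot('scene');save('s4',np.hstack([cv2.resize(a2[90:240,90:290],(640,480))]))
E
```

```text
time: 6.9
tool_pos: [431.9, 211.8, 275.2]
eef_rot: [179.1, 0.0, 110.0]
wrist_force: [0.3, -0.3, -2.0]
width: 46.1
```

View pics/w4.png

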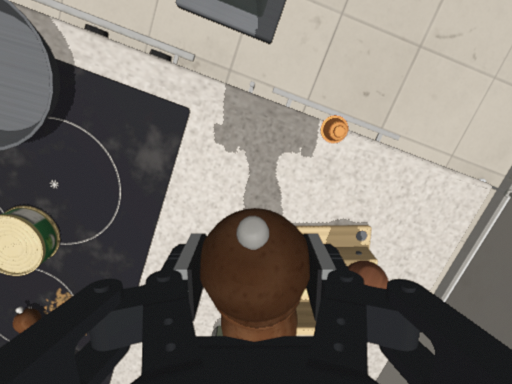

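View pics/s4.png

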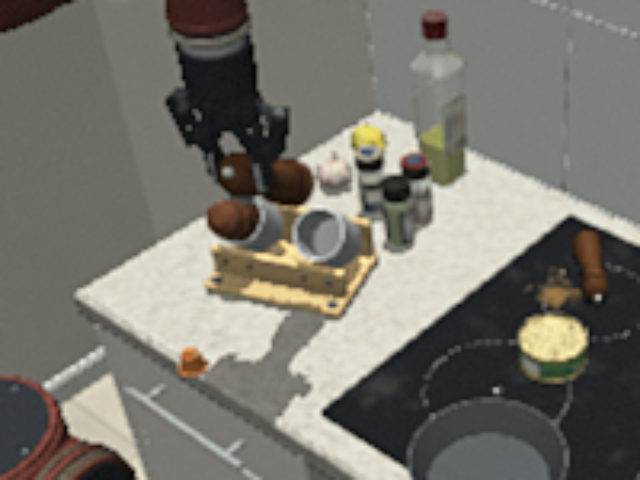

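```bash
python3 -m creep '[[[0,0,0],0,40],[[0,0,0],0,40],[[0,0,0],0,40],[[0,0,0],0,40]]' 20
python3 - <<'E'
from h import *
a,d=vision.snapshot('wrist');save('w5',a)
a2,d=vision.snapshot('scene');save('s5',np.hstack([cv2.resize(a2[90:240,90:290],(400,300)),cv2.resize(a,(400,300))]))
E
```

```text
time: 7.5
tool_pos: [428.2, 210.6, 267.2]
eef_rot: [179.9, 0.0, 110.0]
wrist_force: [0.7, -0.1, -1.4]
width: 46.0
```

View pics/s5.png

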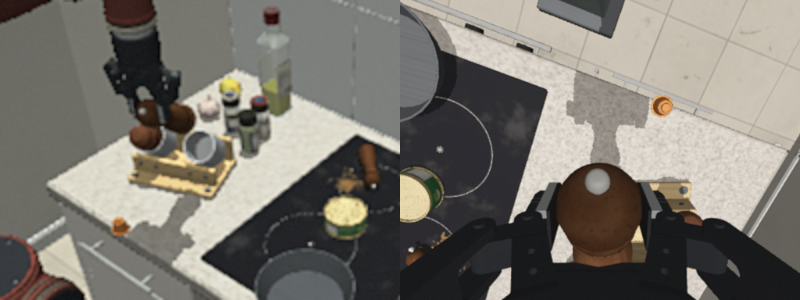

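Run:
```python
from h import *
class S(dict):pass
st={'tool_pos':np.array([505.28,244.55,273.62]),'eef_rot':np.array([179.74,0.01,111.44])}
d=np.load('/tmp/w1.npy')
P,u,v=cloud('wrist',d,np.ones(d.shape,bool),st)
yaw=np.radians(21.4);hx=np.array([np.cos(yaw),np.sin(yaw)]);hy=np.array([-np.sin(yaw),np.cos(yaw)])
# columns: u=290 between mills, v 160..285
for uu in(280,300,320):
    print(uu)
    for vv in range(165,292,6):
        k=(u==uu)&(v==vv)
        if k.any(): print(vv,P[k][0].round(),'hx,hy',(P[k][0][:2]-[545,322])@hx.round(3),((P[k][0][:2]-[545,322])@hy).round())
# mill now
st=monitor.get_state();G=st['tool_pos'];print(G)
for n in('scene','top'):
    a,d=vision.snapshot(n)
    m=(a[...,0].astype(int)-a[...,2]>12)&(a.max(2)<150)
    Q,u,v=cloud(n,d,m)
    k=(np.linalg.norm(Q-[460,222,240],axis=1)<150)&(Q[:,2]>170)
    Q=Q[k];print(n,len(Q),np.percentile(Q,[2,50,98],axis=0).round())
    np.save('/tmp/mill_'+n,Q)
    s=(Q[:,:2]-G[:2])@hx
    for b in range(-40,140,15):
        kk=(s>=b)&(s<b+15)
        if kk.sum()>3: print(b+7,kk.sum(),'z',np.percentile(Q[kk,2],[5,50,95]).round(),'lat',np.percentile((Q[kk][:,:2]-G[:2])@hy,[5,95]).round())
```

```text
280
165 [506. 284.  -5.] hx,hy -50.78619842755352 -21.0
171 [513. 287.  -5.] hx,hy -42.58746614061528 -21.0
177 [518. 287.  12.] hx,hy -38.17563597908917 -22.0
183 [525. 290.  11.] hx,hy -29.910981875197585 -22.0
189 [533. 294.  12.] hx,hy -21.819687963692093 -22.0
195 [540. 297.  12.] hx,hy -13.681430726945226 -22.0
201 [541. 295.  37.] hx,hy -13.350846702715758 -24.0
207 [544. 295.  53.] hx,hy -10.56704147453793 -25.0
213 [552. 298.  51.] hx,hy -2.193243981025639 -25.0
219 [572. 310.  12.] hx,hy 20.606480991597095 -21.0
225 [555. 297.  83.] hx,hy 0.30395575819899634 -27.0
231 [564. 301.  78.] hx,hy 10.112514738779682 -26.0
237 [573. 305.  72.] hx,hy 19.955860419191215 -26.0
243 [583. 310.  66.] hx,hy 30.616043671957765 -25.0
249 [573. 302. 106.] hx,hy 19.013385226224422 -28.0
255 [581. 306. 102.] hx,hy 27.834706081615558 -28.0
261 [602. 318.  72.] hx,hy 51.83511290350451 -25.0
267 [625. 330.  41.] hx,hy 77.2295583269078 -22.0
273 [624. 328.  58.] hx,hy 76.25322153535144 -23.0
279 [627. 328.  69.] hx,hy 78.27809550544194 -24.0
285 [634. 331.  70.] hx,hy 85.87002578638447 -24.0
291 [
[... 2436 characters left out ...]
07.] lat [-20.  19.]
12 6 z [263. 294. 302.] lat [-39.  14.]
42 27 z [221. 238. 256.] lat [-22.  -7.]
57 38 z [206. 228. 258.] lat [-26.  -5.]
72 40 z [203. 233. 253.] lat [-29.  -7.]
87 40 z [183. 214. 247.] lat [-28.  -5.]
102 16 z [204. 214. 227.] lat [-30. -16.]
top 526 [[415. 194. 211.]
 [501. 232. 244.]
 [542. 271. 292.]]
-18 20 z [279. 292. 307.] lat [-20.  -3.]
12 4 z [272. 311. 345.] lat [-27. -20.]
27 27 z [272. 281. 288.] lat [-19.  -7.]
42 55 z [247. 267. 278.] lat [-17.   6.]
57 80 z [235. 254. 264.] lat [-20.  13.]
72 92 z [231. 248. 254.] lat [-23.  17.]
87 88 z [225. 241. 247.] lat [-23.  19.]
102 99 z [208. 225. 238.] lat [-25.  24.]
117 61 z [213. 222. 227.] lat [-20.  20.]
```

```bash
python3 -m creep '[[[0,0,30],0,30],[[0,0,35],0,30],[[0,0,35],0,30],[[0,0,30],0,30],[[0,0,8],0,30],[[0,0,-2],0,30]]' 20
python3 - <<'E'
from h import *
a,d=vision.snapshot('wrist')
a2,d=vision.snapshot('scene');save('s6',np.hstack([cv2.resize(a2[115:235,100:260],(480,360)),cv2.resize(a,(320,360))]))
E
```

```text
time: 8.45
tool_pos: [431.2, 211.6, 131.0]
eef_rot: [179.5, 0.0, 110.0]
wrist_force: [-0.8, -0.6, -1.0]
width: 46.2
```

View pics/s6.png

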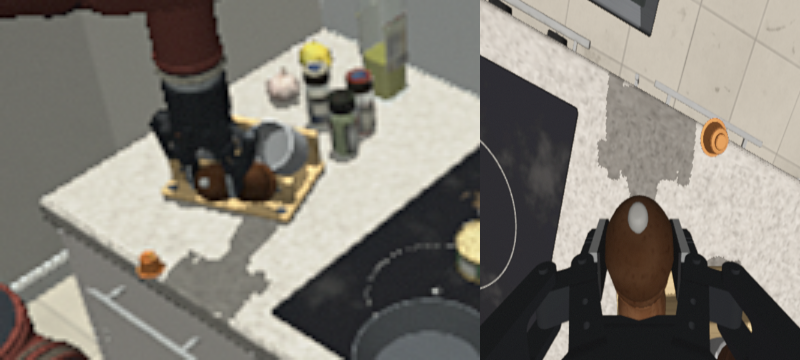

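```bash
python3 -m creep '[[[0,0,14],0,30],[[0,0,8],0,30],[[0,0,0],0,30]]' 20;  python3 -m creep '[[[0,0,4],0,30]]' 20; python3 -m creep '[[[0,0,4],0,30]]' 20
```

```text
time: 8.93
tool_pos: [434.1, 212.5, 111.2]
eef_rot: [179.1, 0.0, 110.0]
wrist_force: [0.1, 0.1, -1.4]
width: 46.0
time: 9.05
tool_pos: [434.6, 212.6, 107.4]
eef_rot: [179.1, 0.0, 110.0]
wrist_force: [0.2, 0.4, -2.3]
width: 46.2
time: 9.18
tool_pos: [434.7, 212.7, 103.2]
eef_rot: [179.1, 0.0, 110.0]
wrist_force: [0.4, 0.4, -1.4]
width: 46.5
```

```bash
python3 -m creep '[[[0,0,4],0,30]]' 20; python3 -m creep '[[[0,0,4],0,30]]' 20
python3 - <<'E'
from h import *
a,d=vision.snapshot('wrist')
a2,d=vision.snapshot('scene');save('s7',np.hstack([cv2.resize(a2[125:195,130:220],(463,360),interpolation=cv2.INTER_CUBIC),cv2.resize(a,(330,360))]))
E
```

```text
time: 9.3
tool_pos: [434.8, 212.7, 99.0]
eef_rot: [179.0, 0.1, 110.0]
wrist_force: [-0.3, -0.3, -1.9]
width: 45.9
time: 9.43
tool_pos: [434.8, 212.7, 94.7]
eef_rot: [179.1, 0.0, 110.0]
wrist_force: [-0.4, 0.0, -1.8]
width: 46.2
```

View pics/s7.png

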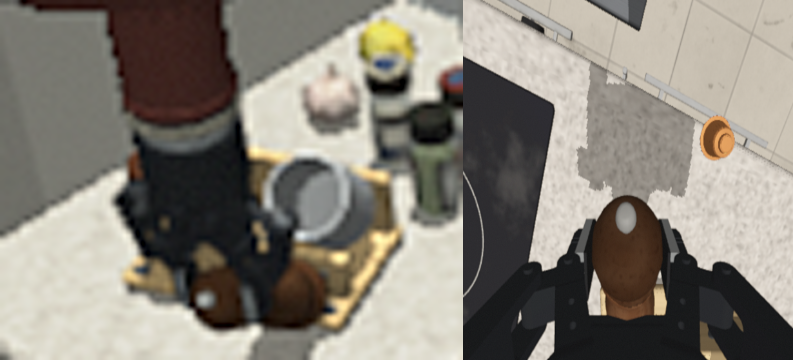

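```bash
python3 -m creep '[[[0,0,4],0,30]]' 20; python3 -m creep '[[[0,0,4],0,30]]' 20; python3 -m creep '[[[0,0,4],0,30]]' 20
```

```text
time: 9.65
tool_pos: [434.5, 212.6, 90.6]
eef_rot: [179.1, 0.0, 110.0]
wrist_force: [-9.8, -2.7, 9.1]
width: 46.2
time: 9.78
tool_pos: [431.2, 211.7, 86.3]
eef_rot: [179.6, 0.0, 110.0]
wrist_force: [-22.2, -7.1, 20.5]
width: 46.1
time: 9.9
tool_pos: [427.6, 210.6, 82.1]
eef_rot: [-179.9, 0.0, 110.0]
wrist_force: [-16.8, -5.9, 14.7]
width: 46.0
```

```bash
python3 -m creep '[[[0,7,-6],0,30],[[0,7,-6],0,30]]' 20; python3 -m creep '[[[0,7,-5],0,30],[[0,7,-5],0,30]]' 20
python3 - <<'E'
from h import *
a,d=vision.snapshot('wrist')
a2,d=vision.snapshot('scene');save('s8',np.hstack([cv2.resize(a2[125:195,130:220],(463,360),interpolation=cv2.INTER_CUBIC),cv2.resize(a,(330,360))]))
E
```

```text
time: 10.15
tool_pos: [436.1, 213.9, 93.0]
eef_rot: [-179.2, 0.0, 110.1]
wrist_force: [-5.4, -1.7, 3.2]
width: 45.7
time: 10.4
tool_pos: [446.6, 218.1, 102.9]
eef_rot: [-178.8, 0.0, 110.1]
wrist_force: [-6.8, -1.8, 4.0]
width: 46.2
```

View pics/s8.png

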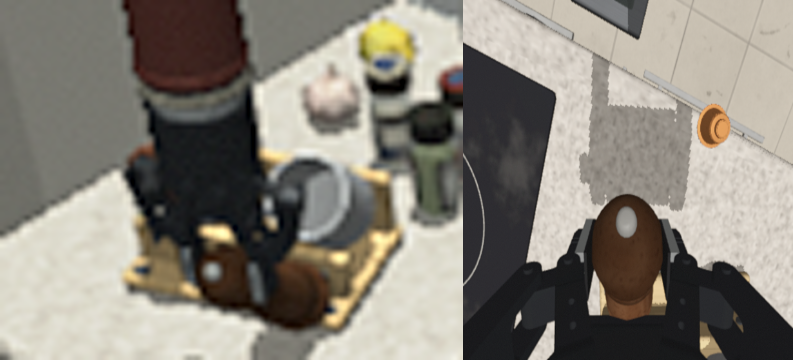

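```bash
python3 -m creep '[[[0,6,0],0,30],[[0,8,-4],0,30]]' 20; python3 -m creep '[[[0,8,-4],0,30],[[0,8,-4],0,30]]' 20
python3 - <<'E'
from h import *
a,d=vision.snapshot('wrist')
a2,d=vision.snapshot('scene');save('s9',np.hstack([cv2.resize(a2[125:195,130:220],(463,360),interpolation=cv2.INTER_CUBIC),cv2.resize(a,(330,360))]))
E
```

```text
time: 10.75
tool_pos: [451.8, 221.2, 106.4]
eef_rot: [-177.6, -0.1, 110.2]
wrist_force: [-11.5, -2.5, 7.2]
width: 46.0
time: 11.0
tool_pos: [462.6, 225.8, 113.4]
eef_rot: [-176.9, -0.1, 110.2]
wrist_force: [-6.1, -2.9, 4.1]
width: 46.0
```

View pics/s9.png

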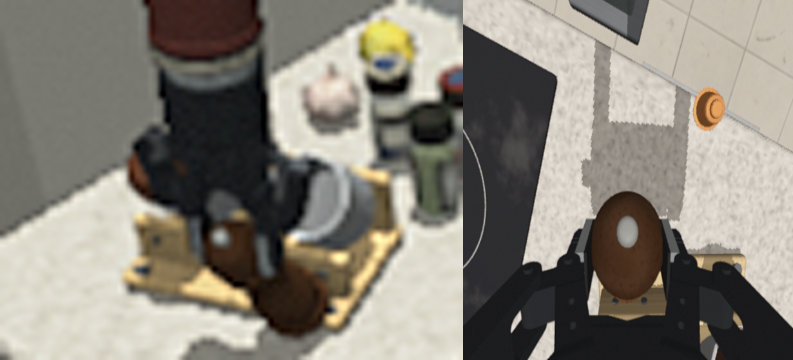

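```bash
python3 -m creep '[[[0,8,-3],0,30],[[0,8,-4],0,30]]' 20; python3 -m creep '[[[0,8,-3],0,30],[[0,8,-4],0,30]]' 20
python3 - <<'E'
from h import *
a,d=vision.snapshot('wrist')
a2,d=vision.snapshot('scene');save('s10',np.hstack([cv2.resize(a2[125:195,130:220],(463,360),interpolation=cv2.INTER_CUBIC),cv2.resize(a,(330,360))]))
E
```

```text
time: 11.35
tool_pos: [476.3, 231.3, 120.6]
eef_rot: [-176.6, -0.1, 110.2]
wrist_force: [-1.9, 0.1, 1.1]
width: 46.7
time: 11.6
tool_pos: [492.0, 237.2, 126.9]
eef_rot: [-176.5, -0.1, 110.2]
wrist_force: [-2.2, -0.9, -1.5]
width: 46.4
```

View pics/s10.png

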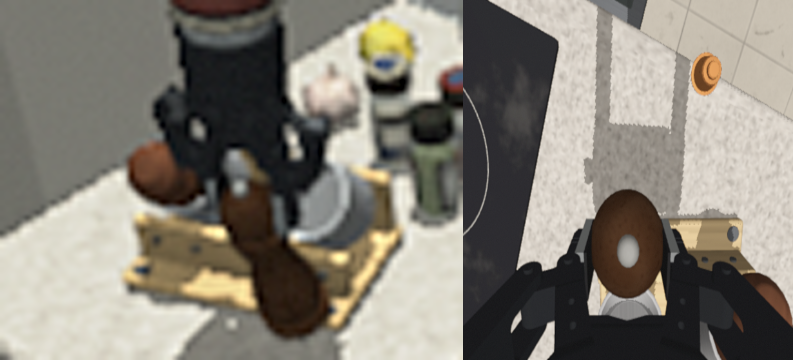

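```bash
python3 -m creep '[[[0,7,-2],0,30],[[0,7,-2],0,30]]' 20; python3 -m creep '[[[0,7,-1],0,30],[[0,6,-1],0,30]]' 20
python3 - <<'E'
from h import *
a,d=vision.snapshot('wrist')
a2,d=vision.snapshot('scene');save('s11',np.hstack([cv2.resize(a2[125:195,130:220],(463,360),interpolation=cv2.INTER_CUBIC),cv2.resize(a,(330,360))]))
E
```

```text
time: 11.95
tool_pos: [506.3, 242.4, 129.9]
eef_rot: [-176.6, -0.1, 110.2]
wrist_force: [-1.8, -0.5, 0.6]
width: 46.3
time: 12.2
tool_pos: [519.9, 247.5, 131.6]
eef_rot: [-176.6, -0.2, 110.2]
wrist_force: [-1.7, -0.2, -0.2]
width: 46.0
```

View pics/s11.png

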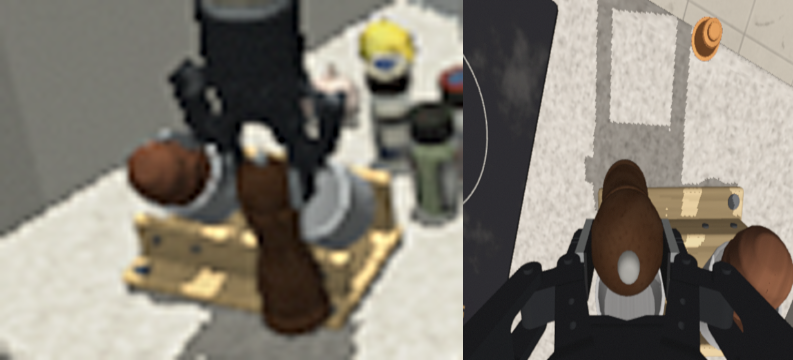

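```bash
python3 -m creep '[[[0,-8,-6],0,30],[[0,-8,-20],0,30],[[0,-10,-30],0,30],[[0,-10,-30],0,30],[[0,0,-2],0,30],[[0,0,-2],0,30]]' 20
cat > fit.py <<'E'
from h import *
st=monitor.get_state();G=st['tool_pos'];print(G,st['eef_rot'],st['wrist_force'])
T=R.from_euler('xyz',st['eef_rot'],degrees=True).as_matrix();g=G-19*T[:,2]
Q=[];ims=[]
for n in('scene','top','wrist'):
    a,d=vision.snapshot(n);ims.append(a)
    m=(a[...,0].astype(int)-a[...,2]>12)&(a.max(2)<160)
    m=cv2.erode(m.astype(np.uint8),np.ones((2,2)))>0
    q,u,v=cloud(n,d,m,st)
    k=(np.linalg.norm(q[:,:2]-g[:2],axis=1)<75)&(q[:,2]>g[2]-165)&(q[:,2]<g[2]+35)
    q=q[k];print(n,len(q),np.percentile(q,[2,98],axis=0).round().tolist())
    if len(q)>400:q=q[np.random.default_rng(0).choice(len(q),400,False)]
    Q.append(q)
save('fit',np.hstack([cv2.resize(ims[0],(400,300)),cv2.resize(ims[2],(400,300))]))
P=np.vstack(Q)
def f(x):
    ax=np.array([x[0],x[1],1]);ax/=np.linalg.norm(ax)
    q=P-g-[x[2],x[3],0];s=q@ax;return np.linalg.norm(q-np.outer(s,ax),axis=1)-np.polyval(x[4:],s/60)
r_=least_squares(f,[0,0,0,0,0,0,0,0,0,24],loss='soft_l1',f_scale=1.5,x_scale=[.1,.1,5,5]+[5]*6)
x=r_.x;print('axis dx/dz',x[:2],'tilt deg',np.degrees(np.arctan(np.hypot(x[0],x[1]))),'off',x[2:4],'res',np.abs(r_.fun).mean())
foot=g+[x[2],x[3],0]-140*np.array([x[0],x[1],1])/np.sqrt(1+x[0]**2+x[1]**2);print('foot approx',foot,'lowest brown z',np.percentile(P[:,2],1))
print('prof',[(s,np.polyval(x[4:],s/60).round(1)) for s in range(-130,20,15)])
E
python3 fit.py
```

```text
time: 13.05
tool_pos: [489.5, 235.6, 229.8]
eef_rot: [-176.9, -0.1, 110.2]
wrist_force: [0.6, -0.0, -3.1]
width: 46.1
[489.50694533 235.58023778 229.792141  ] [-1.76884546e+02 -8.95106107e-02  1.10231480e+02] [ 0.5598154  -0.02458249 -3.14105349]
scene 362 [[468.0, 208.0, 115.0], [509.0, 240.0, 267.0]]
top 107 [[463.0, 210.0, 121.0], [501.0, 239.0, 269.0]]
wrist 10456 [[464.0, 214.0, 123.0], [501.0, 256.0, 268.0]]
axis dx/dz [-0.14966768 -0.014753  ] tilt deg 8.552788052088625 off [-3.52810231 -0.1430318 ] res 1.8538328643625028
foot approx [507.67845514 237.80893936 110.32093992] lowest brown z 115.68492290689791
prof [(-130, np.float64(28.7)), (-115, np.float64(28.1)), (-100, np.float64(26.9)), (-85, np.float64(24.5)), (-70, np.float64(21.7)), (-55, np.float64(19.8)), (-40, np.float64(20.0)), (-25, np.float64(22.4)), (-10, np.float64(24.9)), (5, np.float64(23.2))]
```

View pics/fit.png

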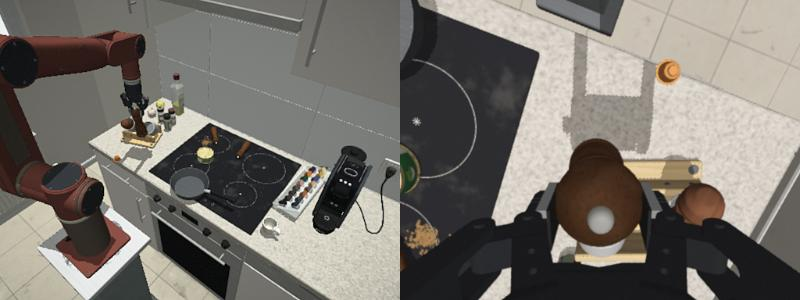

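```bash
python3 -m creep '[[[0,4,30],0,30],[[0,4,30],0,30],[[0,8,25],0,30],[[0,8,0],0,30]]' 20; python3 -m creep '[[[0,9,-1],0,30],[[0,7,-2],0,30]]' 20; python3 -m creep '[[[0,7,-2],0,30]]' 20
```

```text
time: 13.7
tool_pos: [505.8, 241.8, 136.1]
eef_rot: [-176.4, -0.1, 110.2]
wrist_force: [-0.8, -0.2, -1.6]
width: 46.1
time: 13.95
tool_pos: [522.3, 247.9, 138.9]
eef_rot: [-176.4, -0.1, 110.2]
wrist_force: [-1.0, -0.2, -2.1]
width: 46.0
time: 14.08
tool_pos: [529.6, 250.7, 141.3]
eef_rot: [-176.4, -0.1, 110.2]
wrist_force: [-3.0, -0.1, -2.1]
width: 46.1
```

```bash
python3 -m creep '[[[0,7,-1],0,30]]' 20; python3 -m creep '[[[0,7,-1],0,30]]' 20;  python3 fit.py
```

```text
time: 14.2
tool_pos: [536.7, 253.5, 142.6]
eef_rot: [-176.4, -0.1, 110.2]
wrist_force: [-3.1, -0.2, -1.3]
width: 46.0
time: 14.32
tool_pos: [543.7, 256.3, 143.7]
eef_rot: [-176.4, -0.2, 110.2]
wrist_force: [-2.5, 0.3, -1.1]
width: 46.1
[543.73434045 256.2594298  143.71150477] [-1.76441695e+02 -1.53400330e-01  1.10233385e+02] [-2.46919176  0.30077    -1.08974114]
scene 536 [[497.0, 215.0, 7.0], [582.0, 323.0, 182.0]]
top 287 [[493.0, 210.0, -1.0], [567.0, 267.0, 182.0]]
wrist 15831 [[498.0, 223.0, 10.0], [553.0, 320.0, 183.0]]
axis dx/dz [ 0.03200603 -0.03479599] tilt deg 2.7067765766661145 off [-4.26318849 -0.36096445] res 3.4219364187696155
foot approx [536.11931829 261.12465763  22.83100628] lowest brown z -0.4072421954681841
prof [(-130, np.float64(47.7)), (-115, np.float64(46.8)), (-100, np.float64(43.6)), (-85, np.float64(38.6)), (-70, np.float64(33.0)), (-55, np.float64(28.3)), (-40, np.float64(25.8)), (-25, np.float64(25.5)), (-10, np.float64(25.9)), (5, np.float64(23.0))]
```

View pics/fit.png

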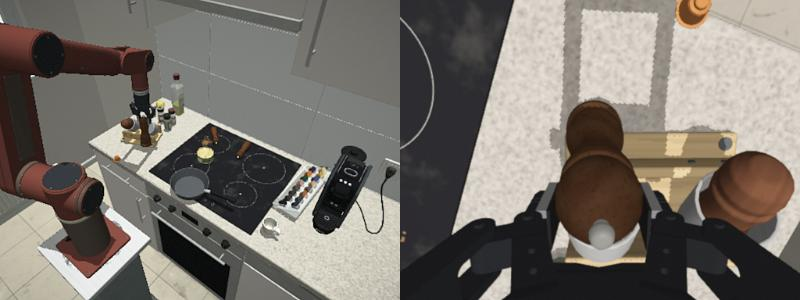

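```bash
python3 -m creep '[[[0,-10,-5],0,30],[[0,-10,-15],0,30],[[0,-10,-30],0,30],[[0,-10,-30],0,30],[[0,0,-6],0,30],[[0,0,-2],0,30]]' 20; python3 fit.py
```

```text
time: 15.22
tool_pos: [509.6, 242.6, 240.3]
eef_rot: [-176.8, -0.1, 110.2]
wrist_force: [-0.5, 0.1, -1.7]
width: 46.0
[509.58234706 242.61732723 240.25860979] [-1.76835987e+02 -5.85108700e-02  1.10223772e+02] [-0.47158514  0.08309983 -1.71268963]
scene 398 [[469.0, 202.0, 131.0], [509.0, 242.0, 279.0]]
top 261 [[465.0, 206.0, 132.0], [509.0, 247.0, 279.0]]
wrist 13382 [[470.0, 213.0, 137.0], [519.0, 261.0, 279.0]]
axis dx/dz [0.1007236  0.08864884] tilt deg 7.6422147162344745 off [-3.3092465   0.02407559] res 1.5642668538120346
foot approx [493.28778487 230.68514199 120.47314111] lowest brown z 129.85264463373952
prof [(-130, np.float64(28.3)), (-115, np.float64(27.6)), (-100, np.float64(26.4)), (-85, np.float64(24.0)), (-70, np.float64(21.4)), (-55, np.float64(19.7)), (-40, np.float64(20.1)), (-25, np.float64(22.6)), (-10, np.float64(25.4)), (5, np.float64(23.7))]
```

View pics/fit.png

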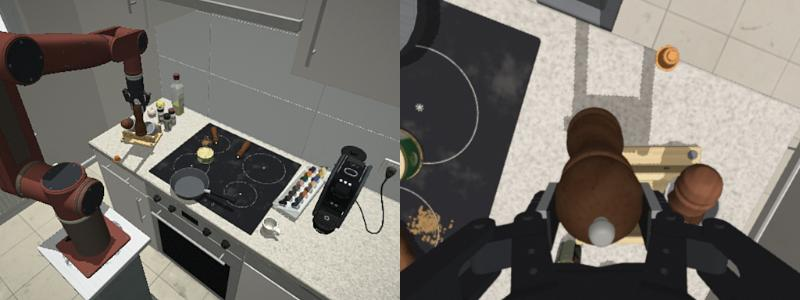

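Run:
```python
from h import *
for n in('top','scene'):
    a,d=vision.snapshot(n)
    o=spotter.outline_of(n,'pan')[0]
    P,u,v=cloud(n,d,o['pixels'])
    k=(P[:,2]>30)&(P[:,2]<55)&(P[:,1]>-215)
    def f(x): return np.hypot(P[k,0]-x[0],P[k,1]-x[1])-x[2]
    s=least_squares(f,[445,-127,90],loss='soft_l1',f_scale=2);print(n,o['at'],k.sum(),s.x,np.abs(s.fun).mean())
    print(n,[ray(n,t['at'],45).round() for t in spotter.tip_of(n,'pan_rim')][:2],[ray(n,t['at'],0).round() for t in spotter.tip_of(n,'pan')][:1])
print(monitor.get_state()['joint_positions'].round())
```

```text
top [274.5, 240.6] 462 [ 443.73683887 -116.80193201   84.16968275] 2.2713211540126377
top [array([ 449., -123.,   45.])] [array([ 437., -117.,    0.])]
scene [246.3, 232.9] 433 [ 446.16177326 -120.25101162   85.14011401] 2.532784957624455
scene [array([ 461., -111.,   45.])] [array([ 454., -103.,    0.])]
[ 18.   7.  93.  -0.  83. -93.]
```

```bash
python3 -m creep '[[[0,0,-12],0,30],[[-12,-6,-5],0,30],[[-24,-13,-3],0,30],[[-30,-17,-2],0,30],[[-34,-19,-2],0,30],[[-34,-19,-2],0,30],[[-34,-19,-2],0,30],[[-34,-19,-2],0,30],[[-34,-19,-2],0,30],[[-30,-16,-2],0,30],[[-20,-11,-2],0,30],[[-10,-6,-2],0,30]]' 40; python3 fit.py
```

```text
time: 17.27
tool_pos: [462.2, -111.4, 306.1]
eef_rot: [-177.8, 1.3, 110.1]
wrist_force: [-0.6, -0.3, -1.5]
width: 46.0
[ 462.24447096 -111.43838269  306.11894846] [-177.81021219    1.29590515  110.12611858] [-0.58740698 -0.27169164 -1.47215624]
scene 583 [[424.0, -151.0, 196.0], [461.0, -109.0, 345.0]]
top 3 [[419.0, -122.0, 203.0], [422.0, -114.0, 204.0]]
wrist 13176 [[425.0, -142.0, 204.0], [471.0, -93.0, 345.0]]
axis dx/dz [0.05670228 0.1067797 ] tilt deg 6.893659101228528 off [-3.46945819  0.22332084] res 1.3853126733299141
foot approx [ 451.42798878 -125.40317629  186.11232906] lowest brown z 196.36341994925246
prof [(-130, np.float64(29.0)), (-115, np.float64(28.7)), (-100, np.float64(27.5)), (-85, np.float64(25.1)), (-70, np.float64(22.2)), (-55, np.float64(20.3)), (-40, np.float64(20.6)), (-25, np.float64(22.9)), (-10, np.float64(25.4)), (5, np.float64(23.4))]
```

View pics/fit.png

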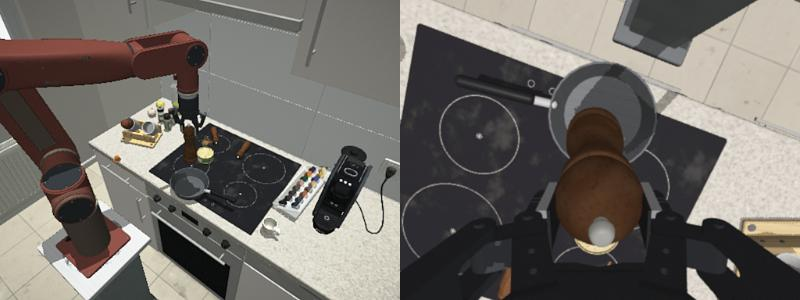

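```bash
python3 -m creep '[[[3,-4,15],0,30],[[0,0,15],0,30],[[0,0,11],0,30],[[0,0,-1],0,30],[[0,0,-1],0,30],[[0,0,-1],0,30]]' 40; python3 fit.py
```

```text
time: 18.18
tool_pos: [455.6, -106.6, 262.8]
eef_rot: [-177.7, 1.0, 110.4]
wrist_force: [-0.0, -0.2, -1.0]
width: 45.9
[ 455.56676612 -106.55493197  262.78332421] [-177.65231493    1.03268478  110.41336688] [-0.03584489 -0.18160795 -0.95454588]
scene 547 [[417.0, -147.0, 155.0], [454.0, -103.0, 301.0]]Traceback (most recent call last):
  File "fit.py", line 11, in <module>
    q=q[k];print(n,len(q),np.percentile(q,[2,98],axis=0).round().tolist())
                          ~~~~~~~~~~~~~^^^^^^^^^^^^^^^^^
    return _quantile_unchecked(
        a, q, axis, out, overwrite_input, method, keepdims, weights)
    return _ureduce(a,
                    func=_quantile_ureduce_func,
    ...<5 lines>...
                    overwrite_input=overwrite_input,
                    method=method)
    r = func(a, **kwargs)
    result = _quantile(arr,
                       quantiles=q,
    ...<2 lines>...
                       out=out,
                       weights=wgt)
    slices_having_nans = np.isnan(arr[-1, ...])
                                  ~~~^^^^^^^^^
IndexError: index -1 is out of bounds for axis 0 with size 0
```

Foot should be near (445,-120,143). Settle, refit without the empty camera, and check velocity and bystanders.

```bash
sed -i "s/('scene','top','wrist'):/('scene','wrist'):/" fit.py; python3 -m creep '[[[0,0,0],0,30],[[0,0,0],0,30],[[0,0,0],0,30]]' 40; python3 fit.py
python3 - <<'E'
from h import *
s=monitor.get_state();print(s['tool_pos'],s['joint_velocities'].round(2),s['time'])
for n in('scene','top'):
    a,d=vision.snapshot(n)
    for t,z in(('tin',0),('salt_mill',60),('capsule_a',0)):
        print(n,t,[(ray(n,o['at'],z).round(),round(o['score'],2)) for o in spotter.tip_of(n,t)][:2])
save('top9',a)
E
```

```text
time: 18.65
tool_pos: [456.1, -106.9, 263.8]
eef_rot: [-177.7, 1.1, 110.4]
wrist_force: [0.0, 0.7, -1.1]
width: 46.0
[ 456.07715586 -106.91499668  263.75320965] [-177.73599283    1.11121149  110.39528097] [ 0.01315666  0.71065758 -1.09677063]
scene 545 [[417.0, -147.0, 155.0], [456.0, -105.0, 302.0]]
wrist 13194 [[419.0, -137.0, 161.0], [465.0, -88.0, 302.0]]
[ 456.06992809 -106.91933845  263.70624407] [ 0.02  0.04  0.09 -0.1  -0.02  0.1 ] 18.75
scene tin [(array([646., -53.,   0.]), 0.68)]
scene salt_mill [(array([564., 394.,  60.]), 0.66)]
scene capsule_a [(array([348., 284.,   0.]), 0.49)]
top tin [(array([652., -50.,   0.]), 0.56)]
top salt_mill [(array([568., 384.,  60.]), 0.55), (array([ 431., -125.,   60.]), 0.25)]
top capsule_a [(array([365., 298.,   0.]), 0.67)]Traceback (most recent call last):
  File "fit.py", line 14, in <module>
    save('fit',np.hstack([cv2.resize(ims[0],(400,300)),cv2.resize(ims[2],(400,300))]))
                                                                  ~~~^^^
IndexError: list index out of range
```

View pics/top9.png

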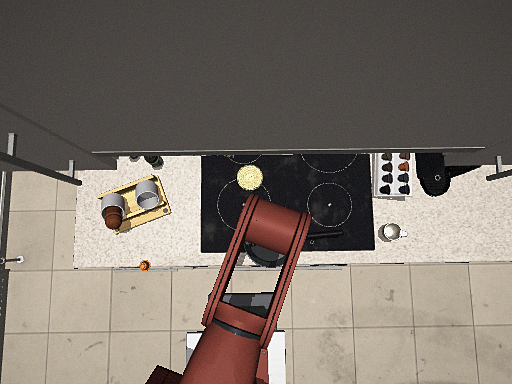

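```bash
sed -i "s/ims\[2\]/ims[-1]/" fit.py; python3 fit.py
```

```text
[ 456.04582167 -106.88044412  263.65904924] [-177.72680963    1.10430577  110.40054668] [-0.35513948 -0.28703792 -1.29945998]
scene 549 [[418.0, -147.0, 154.0], [455.0, -103.0, 303.0]]
wrist 13204 [[419.0, -137.0, 161.0], [465.0, -88.0, 302.0]]
axis dx/dz [0.06354439 0.10207297] tilt deg 6.856122962169033 off [-3.14330901  0.13197674] res 1.4381968135329137
foot approx [ 444.64872405 -120.33085509  143.64170409] lowest brown z 153.78328926181547
prof [(-130, np.float64(29.3)), (-115, np.float64(28.7)), (-100, np.float64(27.3)), (-85, np.float64(24.8)), (-70, np.float64(22.0)), (-55, np.float64(20.3)), (-40, np.float64(20.6)), (-25, np.float64(23.0)), (-10, np.float64(25.4)), (5, np.float64(23.5))]
```

View pics/fit.png

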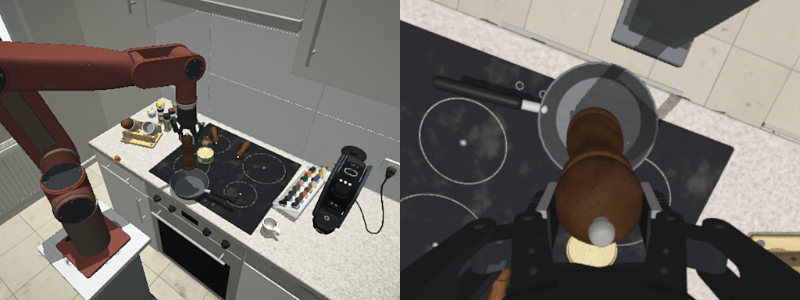

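```bash
python3 -c "
from h import *
print(r.finish_job())"
```

```text
the job is handed in; nothing more can be done
None
```

I handed the job in with the pepper mill held foot-down over the middle of the pan. It was about a hand's breadth above the rim and within the limits by my last measurement. No verdict is reported, so this rests on my own checks.

**What I did**
- I gripped the mill's head and drew it out of its cup along the lean.
- The moves cannot tilt the gripper, so I pushed the mill's foot against the front ledge and bar of the holder until it pivoted nearly upright in the fingers. This took two rounds.
- I then lifted it clear, carried it to the pan and raised the grip from 20 N to 40 N. The clock stood at about 19 s of the 29 s allowed.

**Last checks**

| Check | Measured | Limit |
|---|---|---|
| Tilt from upright | 6.9° (0.12 rad) | 0.2 rad |
| Foot position (x, y) | (445, -120) mm | within 60 mm of the pan's axis |
| Foot height | about 144–154 mm | 70–225 mm |
| Finger opening on the head | 46 mm | held, not slipping |
| Joint speeds | 0.1°/s or less | no separate limit; shows it is steady |

- **Pan centre:** I used about (446, -119) mm, from circle fits to the rim. The networks' own estimates differed by up to about 20 mm, which still leaves the foot well inside 60 mm.
- **Other things:** In the last top view the salt mill, tin, capsule and mug stood where they started. The arm hid part of the pan there, but the scene and wrist pictures showed nothing wrong with it. The scene camera's capsule reading was about 30 mm off its first one. It scored low, and the top camera agreed with the start position to within about 6 mm, so I took the capsule as unmoved.
- **Not quite square:** The mill still leans a little. I accepted that rather than push against the holder a third time.

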